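# Pack the dried coat pegs in reverse order

## Robot

A 7-joint arm with a two-finger parallel gripper is mounted at the origin on the work surface. World frame = base frame: x ahead of the robot, y to its left, z up, the work surface at z = 0. Lengths are in m, angles in degrees, forces in N, time in s.
With the tool pointing down it reaches from about 0.425 to 0.825 m from the base axis. Payload 3.6 kg.
Tool frame: the origin (TCP) lies midway between the tips of the shut fingers; the grasp point (between the pads) lies 19 mm behind it; z points along the fingers, y is the line along which they close (so a half turn about z gives the same grasp; the last joint's range is limited). The gripper opens to 93 mm and grips with 3 to 60 N. Pads are 15 mm wide; open, the fingers measure 128 mm over their backs; the gripper's body (75 mm by 188 mm) begins 65 mm behind the grasp point.
Start: joints at [-77.263, 35.231, -0.722, 81.555, 0.464, 63.22, -2.315], TCP at [0.16, 0.63, 0.219] pointing down, gripper open.
Joint ranges: [-178.69, 178.69], [-17.37, 117.87], [-77.05, 75.6], [15.02, 138.74], [-78.02, 258.01], [0.78, 113.62], [-162.83, 162.83]. Speed limits (degrees/s): [159.86, 159.86, 180, 180, 180, 180, 180].

## Interface

Orientations are given as [roll, pitch, yaw] about the fixed x, y, z axes, in that order (R = Rz(yaw) Ry(pitch) Rx(roll)).
In Python, from rig import r, eyes, workorder gives the robot as it stands.
- The arm moves only by the tool jog_arm, never from a script. Its argument "targets" is a list of rows, each an object of numbers: "wx", "wy", "wz": the turn, a rotation vector about the tool's x, y, z in units of 6 degrees (1.0 is 6 degrees); "x", "y", "z": the shift along the tool's x, y, z in units of 30 mm (1.0 is 30 mm); "jaw": the opening, from 0 (shut) to 1 (fully open). In form: [{"wx": .., "wy": .., "wz": .., "x": .., "y": .., "z": .., "jaw": ..}, ...]. A call has exactly 8 rows; each row is the pose to reach, as a shift and turn from the pose commanded when the call began, along the tool's axes at that moment; what a row does not reach only later rows make up. A row lasts 1/10 s, in which the tool goes at most 50 mm and 8.59 degrees, less where a joint would pass 70% of its speed; a pose out of reach is approached as far as the arm can. A call with a gripper value outside its range is refused whole. The fingers move at their own pace and stop on an object; "grip_force" is the grip in N (left out, the last holds). Time passes only in rows, so rows that repeat a pose let the fingers close, or fill a call up. It gives the time, the measured TCP pose, the force, the opening and the grip force at its end, in the units of the state.
- r.read_state(): the state, without advancing time (a new reading comes with each control period).
- eyes.camera(name): name is "side" or "top" or "wrist"; returns a dict with "pixels" (400x640x3 uint8, red, green, blue), "mtx" (3x3 intrinsics, pixels), "T" (4x4, takes a point from camera to world coordinates). Camera axes: x right, y down, z forward; pixel columns grow to the right and rows downward; lengths in m; the calibration is good to about 2 mm. A picture is of the moment at which its call begins. There is no depth.
- workorder.job_done(): hands the job in; it is judged then, once.
The state is a dict: "clock": time; "qpos": joint angles; "qd": joint speeds; "joint_efforts": joint torques, N m; "tcp_pos": TCP position; "eef_rot": TCP orientation; "force": force on the tool from outside, world axes, zero at the start; "ft_torque": the same for the moment, N m; "finger_gap": finger opening in m; "grasp_force": force on a finger pad.
Only numpy, scipy, OpenCV 4.12 (cv2) and the standard library are available. Lean on these libraries where they do the work, as an engineer would, in place of code of your own. Each camera call takes 0.05 s, during which the arm holds its last target. There are 200 camera calls.

## Task

The four painted coat pegs (heart, star, flower and tree) on the dark drying board are dry: move them to the blue-walled packing tray, one in the middle of each bay, lying flat with the peg up, in the reverse of their present order from left to right. So the one now at the left end of the board goes to the right end of the tray, the second from the left goes second from the right, and so on. Set each one down rather than dropping it, and let go of them all.

Things in the scene. Friction and masses are not known exactly. Their poses are not given: they have to be found in the camera images.
- heart: coat peg lying on its back: painted wooden plaque 15 mm thick, a red heart, 58 mm long by 65 mm wide, with a round bare-wood peg 24 mm in diameter and 40 mm tall standing up from its middle. Loose, 40 to 85 g. Origin: on the peg axis at the plaque's underside (plaque top z = 15 mm, peg top z = 55 mm); z up the peg. Starts on the pale pine offcut, anywhere in the row.
- star: coat peg lying on its back: painted wooden plaque 15 mm thick, a yellow five-pointed star, 68 mm point to point, with a round bare-wood peg 24 mm in diameter and 40 mm tall standing up from its middle. Loose, 40 to 85 g. Origin: on the peg axis at the plaque's underside (plaque top z = 15 mm, peg top z = 55 mm); z up the peg. Starts on the white-primed offcut, anywhere in the row.
- flower: coat peg lying on its back: painted wooden plaque 15 mm thick, a white six-petalled flower, 66 mm across, with an orange centre, with a round bare-wood peg 24 mm in diameter and 40 mm tall standing up from its middle. Loose, 40 to 85 g. Origin: on the peg axis at the plaque's underside (plaque top z = 15 mm, peg top z = 55 mm); z up the peg. Starts on the grey-primed offcut, anywhere in the row.
- tree: coat peg lying on its back: painted wooden plaque 15 mm thick, a green fir tree with a brown foot, 68 mm long by 64 mm wide, with a round bare-wood peg 24 mm in diameter and 40 mm tall standing up from its middle. Loose, 40 to 85 g. Origin: on the peg axis at the plaque's underside (plaque top z = 15 mm, peg top z = 55 mm); z up the peg. Starts on the red-brown offcut, anywhere in the row.
- heart_offcut: the pale pine offcut of wood under the heart at the start, 94 x 40 x 14 mm high, lying across the drying board with both ends showing beyond the plaque; screwed to the board, it does not move. Origin: centre of its underside (top at z = 14 mm); x along its length. Its place along the board shows where the heart started.
- star_offcut: the white-primed offcut of wood under the star at the start, 94 x 40 x 14 mm high, lying across the drying board with both ends showing beyond the plaque; screwed to the board, it does not move. Origin: centre of its underside (top at z = 14 mm); x along its length. Its place along the board shows where the star started.
- flower_offcut: the grey-primed offcut of wood under the flower at the start, 94 x 40 x 14 mm high, lying across the drying board with both ends showing beyond the plaque; screwed to the board, it does not move. Origin: centre of its underside (top at z = 14 mm); x along its length. Its place along the board shows where the flower started.
- tree_offcut: the red-brown offcut of wood under the tree at the start, 94 x 40 x 14 mm high, lying across the drying board with both ends showing beyond the plaque; screwed to the board, it does not move. Origin: centre of its underside (top at z = 14 mm); x along its length. Its place along the board shows where the tree started.
- board: drying board: dark wooden board 100 mm (x) by 390 mm (y) by 12 mm thick, fixed, carrying the four offcuts in a row along its y axis at about y = -142.5, -47.5, 47.5 and 142.5 mm. Origin: centre of its underside; y points to the robot's left within 8 degrees. May lie nearer to the robot than the tray, or beyond it.
- tray: packing tray: plywood floor, blue walls, 100 mm (x) by 386 mm (y), fixed, empty at the start. Four bays, each 88 by 90 mm inside, centred at x = 0, y = -142.5, -47.5, 47.5 and 142.5 mm. Floor top z = 10 mm, wall and divider tops z = 26 mm, walls 5 to 6 mm thick. Origin: centre of its underside; y points to the robot's left within 8 degrees.
Not all that is in view belongs to the job. What is shaped like the star but purple is not meant.

How it is judged:
By the outcome, as a careful person would: the job done as asked, in the order asked, and still so for the second after the job is handed in, with the robot touching nothing.
It also fails if it takes over 86 s, if anything falls off the work surface, if the arm or the gripper's body presses on something with over 40 N, if the wrist force passes 120 N, or if a joint passes its speed limit or range.

## Working session

There is one attempt and no reset: what is moved stays moved. The work goes in short steps, Python scripts to look and compute and a tool call to move; the robot and the scene stay as the last step left them, time stands still between calls to the robot, and variables do not carry over. Pictures are saved under pics/ and viewed, at most 14 in all, crops included, and the job is handed in when it is done.

Besides the shell and the picture viewer there is one more tool, called in YAML: its name, and indented under it one key for each argument. jog_arm: Moves the arm, as the interface text tells. Its arguments: {"type":"object","properties":{"targets":{"type":"array","items":{"type":"object","properties":{"wx":{"type":"number"},"wy":{"type":"number"},"wz":{"type":"number"},"x":{"type":"number"},"y":{"type":"number"},"z":{"type":"number"},"jaw":{"type":"number"}}}},"grip_force":{"type":"number"}},"required":["targets"]}

```bash
mkdir -p pics; ls
python3 - <<'E'
from rig import r,eyes
import cv2
for n in("top","side"):
    c=eyes.camera(n); cv2.imwrite(f"pics/{n}0.png",c["pixels"][:,:,::-1]); print(n,c["mtx"].round(1).tolist(),c["T"].round(3).tolist())
print(r.read_state())
E
```

```text
pics
top [[467.2, 0.0, 320.6], [0.0, 467.2, 203.5], [0.0, 0.0, 1.0]] [[0.027, -0.996, 0.09, 0.418], [-0.999, -0.029, -0.021, -0.008], [0.024, -0.089, -0.996, 0.917], [0.0, 0.0, 0.0, 1.0]]
side [[383.8, 0.0, 318.2], [0.0, 383.8, 196.7], [0.0, 0.0, 1.0]] [[-0.996, -0.064, 0.068, 0.43], [-0.092, 0.792, -0.604, 0.411], [-0.015, -0.607, -0.794, 0.603], [0.0, 0.0, 0.0, 1.0]]
{'clock': 0.1, 'qpos': array([-77.26104533,  35.28299585,  -0.72272177,  81.63041338,
         0.46403177,  63.22006523,  -2.31506108]), 'qd': array([-0.02245204, -0.1766706 , -0.15192607, -0.19289391,  0.10027004,
       -0.01476974, -0.08944031]), 'joint_efforts': array([ 3.62596602e-04, -4.60044014e+01,  2.09585116e-01, -1.66244656e+01,
       -6.12470694e-02,  1.69751211e-02,  9.40130781e-05]), 'tcp_pos': array([0.15989601, 0.62929933, 0.21761509]), 'eef_rot': array([-1.79869405e+02,  1.61178276e-03,  1.65745989e+02]), 'force': array([ 0.61437951, -0.12306009, -0.20337252]), 'ft_torque': array([ 0.02085435, -0.051179  ,  0.01815786]), 'grasp_force': 0.0, 'finger_gap': 0.09319843572576547}
```

View pics/top0.png

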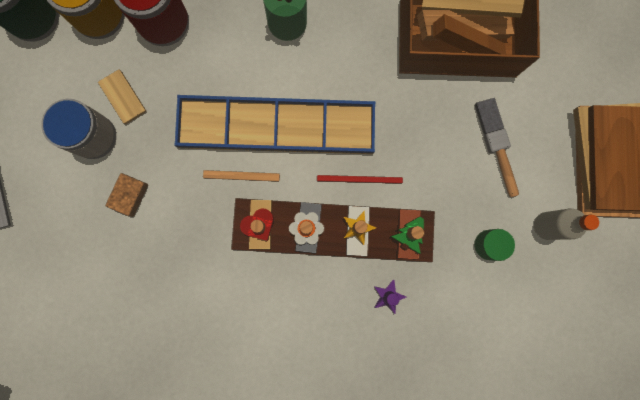

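View pics/side0.png

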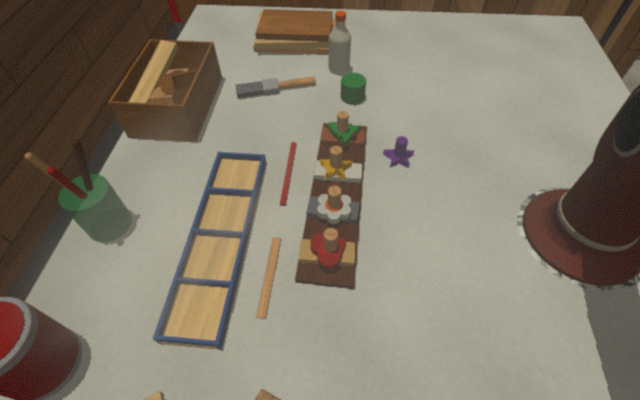

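Top view: the board is nearer the robot, with pegs from left to right: heart (257,226), flower (306,228), star (360,228), tree (415,234). The tray is beyond it, with bays at about (203/251/300/350, 125).
There are two star shapes: yellow at (358,228) on the white offcut, and purple at (390,296) on the bare surface. The yellow one fits the description. I'll confirm it in a crop and measure.

```bash
cat > h.py <<'E'
from rig import r,eyes
import cv2,numpy as np
def cast(c,uv,z):
    uv=np.atleast_2d(np.array(uv,float)); d=np.c_[uv,np.ones(len(uv))]@np.linalg.inv(c["mtx"]).T@c["T"][:3,:3].T
    o=c["T"][:3,3]; return o+d*((z-o[2])/d[:,2])[:,None]
def proj(c,P):
    p=(np.atleast_2d(P)-c["T"][:3,3])@c["T"][:3,:3]@c["mtx"].T; return p[:,:2]/p[:,2:]
def rect(c,m,z):
    k=max(cv2.findContours(m.astype(np.uint8),0,cv2.CHAIN_APPROX_NONE)[0],key=cv2.contourArea)
    return cv2.minAreaRect((cast(c,k[:,0]+0.0,z)[:,:2]*1000).astype(np.float32))
E
python3 - <<'E'
from h import *
c=eyes.camera("top"); im=c["pixels"]; hsv=cv2.cvtColor(im,cv2.COLOR_RGB2HSV).astype(int); H,S,V=hsv.transpose(2,0,1)
cv2.imwrite("pics/crop.png",cv2.resize(im[185:320,225:445,::-1],None,fx=3.5,fy=3.5,interpolation=cv2.INTER_CUBIC))
m=(H>100)&(H<130)&(S>90); m[:, :160]=0;m[:,400:]=0;m[170:]=0
m=cv2.morphologyEx(m.astype(np.uint8),cv2.MORPH_CLOSE,np.ones((3,3)))
print("tray",rect(c,m,.026))
m=(V<110)&(S>80);m[:190]=0;m[270:]=0;m[:,:225]=0;m[:,445:]=0
m=cv2.morphologyEx(m.astype(np.uint8),cv2.MORPH_CLOSE,np.ones((9,9)))
print("board",rect(c,m,.012))
for u,v in[(257,226),(306,228),(361,228),(417,233)]: print(hsv[v,u],hsv[v-2:v+3:2,u-3:u+4:3].reshape(-1,3).tolist(),cast(c,(u,v),.081).round(3))
E
```

```text
tray ((652.6836547851562, 64.10264587402344), (99.68171691894531, 383.34796142578125), 0.02674674242734909)
board ((449.48394775390625, -54.24858093261719), (388.27386474609375, 99.30825805664062), 87.92843627929688)
[ 15 148 159] [[14, 144, 175], [15, 144, 161], [14, 145, 176], [14, 145, 174], [15, 148, 159], [14, 146, 175], [15, 145, 169], [15, 145, 162], [15, 146, 175]] [[0.45  0.086 0.081]]
[ 14 144 166] [[14, 148, 171], [14, 141, 157], [15, 147, 160], [14, 146, 154], [14, 144, 166], [14, 146, 177], [15, 142, 171], [14, 146, 176], [14, 144, 175]] [[ 0.449 -0.002  0.081]]
[ 15 145 171] [[14, 149, 166], [15, 146, 157], [15, 148, 171], [14, 144, 156], [15, 145, 171], [15, 144, 175], [14, 147, 167], [14, 144, 173], [14, 147, 174]] [[ 0.452 -0.1    0.081]]
[ 15 147 160] [[15, 146, 173], [14, 145, 157], [14, 146, 154], [14, 143, 155], [15, 147, 160], [15, 147, 170], [14, 145, 165], [15, 144, 172], [15, 146, 171]] [[ 0.445 -0.201  0.081]]
```

View pics/crop.png

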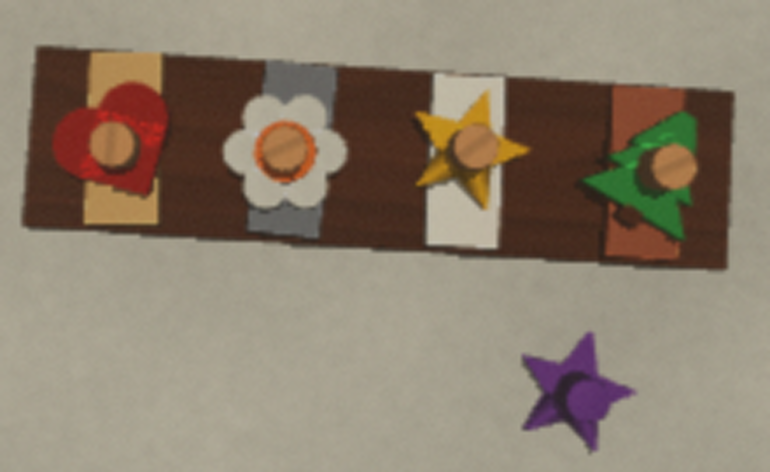

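The crop confirms the yellow star on white at crop (475,146). The purple one at (585,400) lies off the board and is not wanted. The sizes check out: tray 99.7×383 mm, board 99.3×388 mm. First I make a transit move with yaw to 180°, so the tool axes are x=-X, y=+Y, z=-Z.

jog_arm:
  targets:
    - {"x": -0.8, "y": -0.9, "z": 0, "wz": -0.3, "jaw": 1}
    - {"x": -1.7, "y": -1.9, "z": 0, "wz": -0.6, "jaw": 0.8}
    - {"x": -2.6, "y": -2.9, "z": 0, "wz": -0.9, "jaw": 0.7}
    - {"x": -3.5, "y": -3.8, "z": 0, "wz": -1.2, "jaw": 0.6}
    - {"x": -4.3, "y": -4.7, "z": 0, "wz": -1.5, "jaw": 0.6}
    - {"x": -5.2, "y": -5.7, "z": 0, "wz": -1.8, "jaw": 0.6}
    - {"x": -6.0, "y": -6.6, "z": 0, "wz": -2.1, "jaw": 0.6}
    - {"x": -6.9, "y": -7.6, "z": 0, "wz": -2.375, "jaw": 0.6}

```text
validation failed for argument at $.ta...
```

```bash
cat > pegs.py <<'E'
from h import *
c=eyes.camera("top"); s=eyes.camera("side")
def top(c,seed,R):
    hsv=cv2.cvtColor(c["pixels"],cv2.COLOR_RGB2HSV).astype(int); H,S,V=hsv.transpose(2,0,1)
    yy,xx=np.mgrid[:400,:640]; m=(abs(H-14.5)<=2)&(S>125)&(S<165)&(V>115)&(np.hypot(xx-seed[0],yy-seed[1])<R)
    k=max(cv2.findContours(cv2.morphologyEx(m.astype(np.uint8),cv2.MORPH_OPEN,np.ones((3,3))),0,cv2.CHAIN_APPROX_NONE)[0],key=cv2.contourArea)
    return k[:,0].astype(float)
for n,sd in dict(heart=(257,226.4),flower=(306.4,228),star=(360.7,226.8),tree=(417.6,232.4)).items():
    k=top(c,sd,9); (u,v),(a,b),_=cv2.fitEllipse(k.astype(np.float32))
    P=cast(c,sd,.081)[0]
    print(n,"fit",round(u,1),round(v,1),round(a,1),round(b,1),"->",(cast(c,(u,v),.081)[0,:2]*1000).round(1),"seed->",(P[:2]*1000).round(1),"side px of top",proj(s,P).round(1)[0])
st=r.read_state(); print(st["clock"],st["tcp_pos"].round(4),st["eef_rot"].round(2))
cv2.imwrite("pics/side1.png",cv2.resize(s["pixels"][95:295,280:420,::-1],None,fx=4,fy=4)[:600] if 0 else cv2.resize(s["pixels"][100:275,290:390,::-1],None,fx=3.4,fy=3.4))
E
python3 pegs.py
```

```text
heart fit 256.6 225.7 11.3 11.8 -> [450.5  86.6] seed-> [449.3  85.8] side px of top [330.1 233.2]
flower fit 305.7 227.1 11.4 12.0 -> [450.5  -0.9] seed-> [448.9  -2.3] side px of top [334.1 190.1]
star fit 360.5 226.4 11.3 11.7 -> [454.3 -99.1] seed-> [453.7 -99.5] side px of top [335.  149.7]
tree fit 417.3 232.3 11.2 11.6 -> [ 446.7 -201.5] seed-> [ 446.5 -202.1] side px of top [341.8 113.9]
0.25 [0.1599 0.6296 0.2181] [-179.93   -0.    165.75]
```

The fitted peg tops agree with the seeds to within 2 mm. The move was refused on format, so I'll give every field.

jog_arm:
  targets:
    - {"wx": 0, "wy": 0, "wz": -0.3, "x": -0.8, "y": -0.9, "z": 0, "jaw": 1}
    - {"wx": 0, "wy": 0, "wz": -0.6, "x": -1.7, "y": -1.9, "z": 0, "jaw": 0.8}
    - {"wx": 0, "wy": 0, "wz": -0.9, "x": -2.6, "y": -2.9, "z": 0, "jaw": 0.7}
    - {"wx": 0, "wy": 0, "wz": -1.2, "x": -3.5, "y": -3.8, "z": 0, "jaw": 0.6}
    - {"wx": 0, "wy": 0, "wz": -1.5, "x": -4.3, "y": -4.7, "z": 0, "jaw": 0.6}
    - {"wx": 0, "wy": 0, "wz": -1.8, "x": -5.2, "y": -5.7, "z": 0, "jaw": 0.6}
    - {"wx": 0, "wy": 0, "wz": -2.1, "x": -6.0, "y": -6.6, "z": 0, "jaw": 0.6}
    - {"wx": 0, "wy": 0, "wz": -2.375, "x": -6.9, "y": -7.6, "z": 0, "jaw": 0.6}
  grip_force: 20

```text
clock: 1.05
tcp_pos: [0.3049, 0.357, 0.2188]
eef_rot: [180.0, 0.0, -179.9]
force: [0.8, -0.1, 0.0]
finger_gap: 0.0558
grasp_force: 0.0
```

jog_arm:
  targets:
    - {"wx": 0, "wy": 0, "wz": 0, "x": -0.7, "y": -1.2, "z": 0.2, "jaw": 0.6}
    - {"wx": 0, "wy": 0, "wz": 0, "x": -1.4, "y": -2.5, "z": 0.7, "jaw": 0.6}
    - {"wx": 0, "wy": 0, "wz": 0, "x": -2.1, "y": -3.8, "z": 1.2, "jaw": 0.6}
    - {"wx": 0, "wy": 0, "wz": 0, "x": -2.8, "y": -5.1, "z": 1.7, "jaw": 0.6}
    - {"wx": 0, "wy": 0, "wz": 0, "x": -3.5, "y": -6.4, "z": 2.2, "jaw": 0.6}
    - {"wx": 0, "wy": 0, "wz": 0, "x": -4.2, "y": -7.7, "z": 2.7, "jaw": 0.6}
    - {"wx": 0, "wy": 0, "wz": 0, "x": -4.87, "y": -9.05, "z": 3.2, "jaw": 0.6}
    - {"wx": 0, "wy": 0, "wz": 0, "x": -4.87, "y": -9.05, "z": 3.6, "jaw": 0.6}

```text
clock: 1.85
tcp_pos: [0.4536, 0.079, 0.1101]
eef_rot: [-179.8, 0.1, 179.3]
force: [-1.2, 0.8, 0.5]
finger_gap: 0.0559
grasp_force: 0.0
```

Run:
```python
from h import *
w=eyes.camera("wrist"); st=r.read_state(); print(st["tcp_pos"].round(4),st["eef_rot"].round(2),st["finger_gap"], proj(w,[[.4505,.0866,.081]]))
cv2.imwrite("pics/w1.png",w["pixels"][:,:,::-1])
```

```text
[0.4509 0.0823 0.1086] [-1.7986e+02 -1.4000e-01  1.7954e+02] 0.05543716872475582 [[330.64817887 219.77472486]]
```

View pics/w1.png

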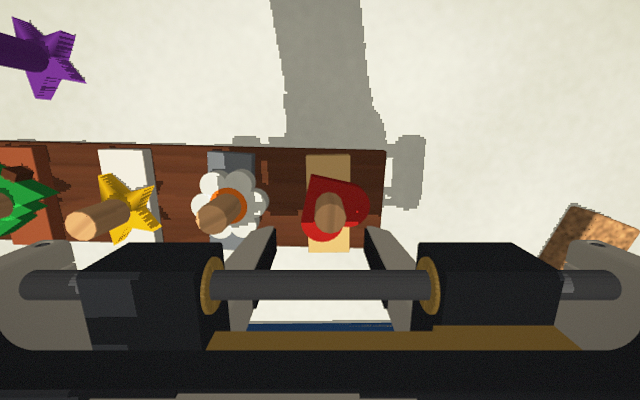

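The wrist view shows the heart's peg at (330,218) between the fingers, matching its projection at (331,220). I'll descend and close.

jog_arm:
  targets:
    - {"wx": 0, "wy": 0, "wz": 0, "x": 0, "y": 0, "z": 0.6, "jaw": 0.6}
    - {"wx": 0, "wy": 0, "wz": 0, "x": 0, "y": 0, "z": 1.3, "jaw": 0.6}
    - {"wx": 0, "wy": 0, "wz": 0, "x": 0, "y": 0, "z": 1.9, "jaw": 0.6}
    - {"wx": 0, "wy": 0, "wz": 0, "x": 0, "y": 0, "z": 2.15, "jaw": 0.6}
    - {"wx": 0, "wy": 0, "wz": 0, "x": 0, "y": 0, "z": 2.15, "jaw": 0.6}
    - {"wx": 0, "wy": 0, "wz": 0, "x": 0, "y": 0, "z": 2.15, "jaw": 0.4}
    - {"wx": 0, "wy": 0, "wz": 0, "x": 0, "y": 0, "z": 2.15, "jaw": 0.15}
    - {"wx": 0, "wy": 0, "wz": 0, "x": 0, "y": 0, "z": 2.15, "jaw": 0.15}

```text
clock: 2.7
tcp_pos: [0.4511, 0.0867, 0.0469]
eef_rot: [180.0, 0.1, -180.0]
force: [0.9, 0.5, 1.1]
finger_gap: 0.0365
grasp_force: 0.0
```

jog_arm:
  targets:
    - {"wx": 0, "wy": 0, "wz": 0, "x": 0, "y": 0, "z": 0, "jaw": 0.15}
    - {"wx": 0, "wy": 0, "wz": 0, "x": 0, "y": 0, "z": 0, "jaw": 0.15}
    - {"wx": 0, "wy": 0, "wz": 0, "x": 0, "y": 0, "z": 0, "jaw": 0.15}
    - {"wx": 0, "wy": 0, "wz": 0, "x": 0, "y": 0, "z": 0, "jaw": 0.15}
    - {"wx": 0, "wy": 0, "wz": 0, "x": 0, "y": 0, "z": -0.3, "jaw": 0.15}
    - {"wx": 0, "wy": 0, "wz": 0, "x": 0, "y": 0, "z": -1.0, "jaw": 0.15}
    - {"wx": 0, "wy": 0, "wz": 0, "x": 0, "y": 0, "z": -2.0, "jaw": 0.15}
    - {"wx": 0, "wy": 0, "wz": 0, "x": 0, "y": 0, "z": -3.0, "jaw": 0.15}

```text
clock: 3.5
tcp_pos: [0.4499, 0.0863, 0.1371]
eef_rot: [-180.0, -0.1, 180.0]
force: [0.5, 0.5, -1.4]
finger_gap: 0.0237
grasp_force: 20.0
```

jog_arm:
  targets:
    - {"wx": 0, "wy": 0, "wz": 0, "x": -0.6, "y": -0.5, "z": 0, "jaw": 0.15}
    - {"wx": 0, "wy": 0, "wz": 0, "x": -1.8, "y": -1.5, "z": 0, "jaw": 0.15}
    - {"wx": 0, "wy": 0, "wz": 0, "x": -3.0, "y": -2.5, "z": 0, "jaw": 0.15}
    - {"wx": 0, "wy": 0, "wz": 0, "x": -4.2, "y": -3.4, "z": 0, "jaw": 0.15}
    - {"wx": 0, "wy": 0, "wz": 0, "x": -5.4, "y": -4.4, "z": 0, "jaw": 0.15}
    - {"wx": 0, "wy": 0, "wz": 0, "x": -6.3, "y": -5.1, "z": 0.4, "jaw": 0.15}
    - {"wx": 0, "wy": 0, "wz": 0, "x": -6.74, "y": -5.5, "z": 0.9, "jaw": 0.15}
    - {"wx": 0, "wy": 0, "wz": 0, "x": -6.74, "y": -5.5, "z": 1.4, "jaw": 0.15}

```text
clock: 4.3
tcp_pos: [0.6538, -0.0819, 0.0932]
eef_rot: [-179.9, 0.0, 179.8]
force: [-0.5, -1.0, 0.1]
finger_gap: 0.0235
grasp_force: 20.0
```

jog_arm:
  targets:
    - {"wx": 0, "wy": 0, "wz": 0, "x": 0, "y": 0, "z": 0.3, "jaw": 0.15}
    - {"wx": 0, "wy": 0, "wz": 0, "x": 0, "y": 0, "z": 0.8, "jaw": 0.15}
    - {"wx": 0, "wy": 0, "wz": 0, "x": 0, "y": 0, "z": 1.3, "jaw": 0.15}
    - {"wx": 0, "wy": 0, "wz": 0, "x": 0, "y": 0, "z": 1.7, "jaw": 0.15}
    - {"wx": 0, "wy": 0, "wz": 0, "x": 0, "y": 0, "z": 1.9, "jaw": 0.15}
    - {"wx": 0, "wy": 0, "wz": 0, "x": 0, "y": 0, "z": 2.0, "jaw": 0.15}
    - {"wx": 0, "wy": 0, "wz": 0, "x": 0, "y": 0, "z": 2.05, "jaw": 0.15}
    - {"wx": 0, "wy": 0, "wz": 0, "x": 0, "y": 0, "z": 2.05, "jaw": 0.15}

```text
clock: 5.1
tcp_pos: [0.6531, -0.0786, 0.0329]
eef_rot: [-180.0, 0.0, 180.0]
force: [-0.8, -0.3, -0.5]
finger_gap: 0.0237
grasp_force: 20.0
```

Run:
```python
from h import *
s=eyes.camera("side"); t=eyes.camera("top"); st=r.read_state(); print(st["tcp_pos"].round(4),st["force"].round(1))
cv2.imwrite("pics/s2.png",np.hstack([cv2.resize(s["pixels"][100:300,150:350,::-1],(400,400)),cv2.resize(t["pixels"][60:220,270:430,::-1],(400,400))]))
```

```text
[ 0.6532 -0.0786  0.0332] [ 0.4  0.3 -0.7]
```

View pics/s2.png

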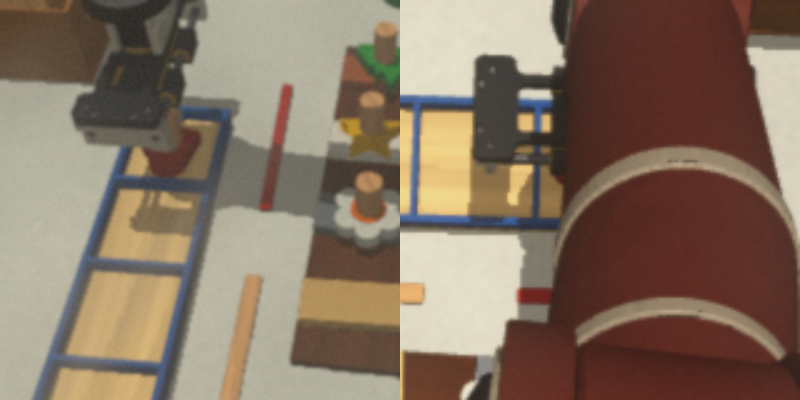

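The side view (left half) shows the heart inside the far-right bay at crop (170,155). It is still about 2.5 mm up, so I'll set it down.

jog_arm:
  targets:
    - {"wx": 0, "wy": 0, "wz": 0, "x": 0, "y": 0, "z": 0.03, "jaw": 0.15}
    - {"wx": 0, "wy": 0, "wz": 0, "x": 0, "y": 0, "z": 0.05, "jaw": 0.15}
    - {"wx": 0, "wy": 0, "wz": 0, "x": 0, "y": 0, "z": 0.07, "jaw": 0.15}
    - {"wx": 0, "wy": 0, "wz": 0, "x": 0, "y": 0, "z": 0.08, "jaw": 0.15}
    - {"wx": 0, "wy": 0, "wz": 0, "x": 0, "y": 0, "z": 0.09, "jaw": 0.15}
    - {"wx": 0, "wy": 0, "wz": 0, "x": 0, "y": 0, "z": 0.1, "jaw": 0.15}
    - {"wx": 0, "wy": 0, "wz": 0, "x": 0, "y": 0, "z": 0.1, "jaw": 0.15}
    - {"wx": 0, "wy": 0, "wz": 0, "x": 0, "y": 0, "z": 0.1, "jaw": 0.15}

```text
clock: 6.0
tcp_pos: [0.6528, -0.0786, 0.0306]
eef_rot: [-180.0, 0.0, 180.0]
force: [-2.1, 0.5, 5.6]
finger_gap: 0.0237
grasp_force: 20.0
```

Contact at 5.6 N. I'll open and lift.

jog_arm:
  targets:
    - {"wx": 0, "wy": 0, "wz": 0, "x": 0, "y": 0, "z": 0.1, "jaw": 0.3}
    - {"wx": 0, "wy": 0, "wz": 0, "x": 0, "y": 0, "z": 0, "jaw": 0.45}
    - {"wx": 0, "wy": 0, "wz": 0, "x": 0, "y": 0, "z": 0, "jaw": 0.6}
    - {"wx": 0, "wy": 0, "wz": 0, "x": 0, "y": 0, "z": 0, "jaw": 0.6}
    - {"wx": 0, "wy": 0, "wz": 0, "x": 0, "y": 0, "z": 0, "jaw": 0.6}
    - {"wx": 0, "wy": 0, "wz": 0, "x": 0, "y": 0, "z": -0.7, "jaw": 0.6}
    - {"wx": 0, "wy": 0, "wz": 0, "x": 0, "y": 0, "z": -1.8, "jaw": 0.6}
    - {"wx": 0, "wy": 0, "wz": 0, "x": 0, "y": 0, "z": -3.0, "jaw": 0.6}

```text
clock: 6.8
tcp_pos: [0.652, -0.0784, 0.1195]
eef_rot: [180.0, -0.2, -180.0]
force: [0.9, 0.5, 0.6]
finger_gap: 0.0561
grasp_force: 0.0
```

jog_arm:
  targets:
    - {"wx": 0, "wy": 0, "wz": 0, "x": 0.6, "y": 0.2, "z": 0, "jaw": 0.6}
    - {"wx": 0, "wy": 0, "wz": 0, "x": 1.7, "y": 0.7, "z": 0, "jaw": 0.6}
    - {"wx": 0, "wy": 0, "wz": 0, "x": 3.0, "y": 1.2, "z": 0, "jaw": 0.6}
    - {"wx": 0, "wy": 0, "wz": 0, "x": 4.3, "y": 1.7, "z": 0, "jaw": 0.6}
    - {"wx": 0, "wy": 0, "wz": 0, "x": 5.6, "y": 2.2, "z": 0, "jaw": 0.6}
    - {"wx": 0, "wy": 0, "wz": 0, "x": 6.4, "y": 2.45, "z": 0, "jaw": 0.6}
    - {"wx": 0, "wy": 0, "wz": 0, "x": 6.74, "y": 2.57, "z": 0, "jaw": 0.6}
    - {"wx": 0, "wy": 0, "wz": 0, "x": 6.74, "y": 2.57, "z": 0, "jaw": 0.6}

```text
clock: 7.6
tcp_pos: [0.4502, -0.0011, 0.1199]
eef_rot: [180.0, 0.0, -179.9]
force: [0.8, 0.0, -0.3]
finger_gap: 0.0558
grasp_force: 0.0
```

Run:
```python
from h import *
s=eyes.camera("side"); t=eyes.camera("top"); st=r.read_state(); print(st["tcp_pos"].round(4),st["force"].round(1))
cv2.imwrite("pics/s3.png",np.hstack([cv2.resize(s["pixels"][100:300,150:350,::-1],(400,400)),cv2.resize(t["pixels"][60:220,270:430,::-1],(400,400))]))
```

```text
[ 0.4527 -0.0018  0.12  ] [ 0.8 -0.3 -0.3]
```

View pics/s3.png

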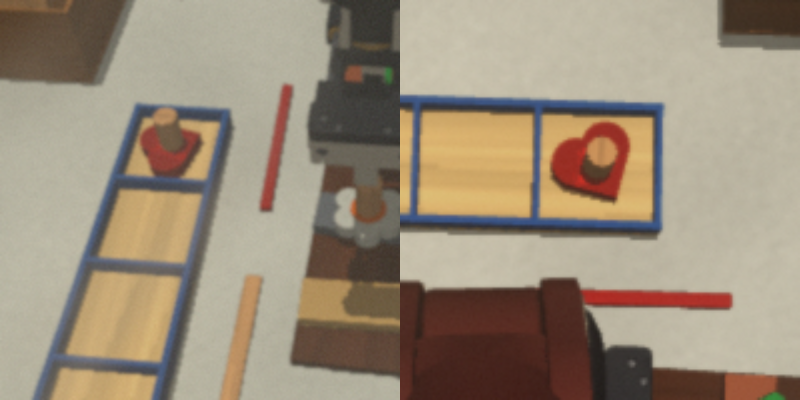

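The heart lies flat and centred in the right bay, top crop (593,162). The gripper is over the flower. I'll descend and grip it.

jog_arm:
  targets:
    - {"wx": 0, "wy": 0, "wz": 0, "x": 0, "y": 0, "z": 0.8, "jaw": 0.6}
    - {"wx": 0, "wy": 0, "wz": 0, "x": 0, "y": 0, "z": 1.7, "jaw": 0.6}
    - {"wx": 0, "wy": 0, "wz": 0, "x": 0, "y": 0, "z": 2.3, "jaw": 0.6}
    - {"wx": 0, "wy": 0, "wz": 0, "x": 0, "y": 0, "z": 2.45, "jaw": 0.6}
    - {"wx": 0, "wy": 0, "wz": 0, "x": 0, "y": 0, "z": 2.45, "jaw": 0.5}
    - {"wx": 0, "wy": 0, "wz": 0, "x": 0, "y": 0, "z": 2.45, "jaw": 0.3}
    - {"wx": 0, "wy": 0, "wz": 0, "x": 0, "y": 0, "z": 2.45, "jaw": 0.15}
    - {"wx": 0, "wy": 0, "wz": 0, "x": 0, "y": 0, "z": 2.45, "jaw": 0.15}

```text
clock: 8.5
tcp_pos: [0.4513, -0.0014, 0.0469]
eef_rot: [-180.0, 0.1, 180.0]
force: [-0.8, -0.3, -0.1]
finger_gap: 0.0282
grasp_force: 0.0
```

jog_arm:
  targets:
    - {"wx": 0, "wy": 0, "wz": 0, "x": 0, "y": 0, "z": 0, "jaw": 0.15}
    - {"wx": 0, "wy": 0, "wz": 0, "x": 0, "y": 0, "z": 0, "jaw": 0.15}
    - {"wx": 0, "wy": 0, "wz": 0, "x": 0, "y": 0, "z": 0, "jaw": 0.15}
    - {"wx": 0, "wy": 0, "wz": 0, "x": 0, "y": 0, "z": 0, "jaw": 0.15}
    - {"wx": 0, "wy": 0, "wz": 0, "x": 0, "y": 0, "z": -0.3, "jaw": 0.15}
    - {"wx": 0, "wy": 0, "wz": 0, "x": 0, "y": 0, "z": -1.0, "jaw": 0.15}
    - {"wx": 0, "wy": 0, "wz": 0, "x": 0, "y": 0, "z": -2.0, "jaw": 0.15}
    - {"wx": 0, "wy": 0, "wz": 0, "x": 0, "y": 0, "z": -3.0, "jaw": 0.15}

```text
clock: 9.3
tcp_pos: [0.4498, -0.0014, 0.1371]
eef_rot: [-180.0, -0.1, -180.0]
force: [-0.1, -0.3, -0.5]
finger_gap: 0.0237
grasp_force: 20.0
```

jog_arm:
  targets:
    - {"wx": 0, "wy": 0, "wz": 0, "x": -0.6, "y": 0.05, "z": 0, "jaw": 0.15}
    - {"wx": 0, "wy": 0, "wz": 0, "x": -1.8, "y": 0.15, "z": 0, "jaw": 0.15}
    - {"wx": 0, "wy": 0, "wz": 0, "x": -3.0, "y": 0.25, "z": 0, "jaw": 0.15}
    - {"wx": 0, "wy": 0, "wz": 0, "x": -4.2, "y": 0.35, "z": 0, "jaw": 0.15}
    - {"wx": 0, "wy": 0, "wz": 0, "x": -5.4, "y": 0.45, "z": 0, "jaw": 0.15}
    - {"wx": 0, "wy": 0, "wz": 0, "x": -6.3, "y": 0.55, "z": 0.4, "jaw": 0.15}
    - {"wx": 0, "wy": 0, "wz": 0, "x": -6.74, "y": 0.6, "z": 0.9, "jaw": 0.15}
    - {"wx": 0, "wy": 0, "wz": 0, "x": -6.74, "y": 0.6, "z": 1.4, "jaw": 0.15}

```text
clock: 10.1
tcp_pos: [0.654, 0.0171, 0.0932]
eef_rot: [180.0, 0.1, -180.0]
force: [-0.2, 0.7, -1.1]
finger_gap: 0.0239
grasp_force: 20.0
```

jog_arm:
  targets:
    - {"wx": 0, "wy": 0, "wz": 0, "x": 0, "y": 0, "z": 0.4, "jaw": 0.15}
    - {"wx": 0, "wy": 0, "wz": 0, "x": 0, "y": 0, "z": 1.0, "jaw": 0.15}
    - {"wx": 0, "wy": 0, "wz": 0, "x": 0, "y": 0, "z": 1.6, "jaw": 0.15}
    - {"wx": 0, "wy": 0, "wz": 0, "x": 0, "y": 0, "z": 1.9, "jaw": 0.15}
    - {"wx": 0, "wy": 0, "wz": 0, "x": 0, "y": 0, "z": 2.0, "jaw": 0.15}
    - {"wx": 0, "wy": 0, "wz": 0, "x": 0, "y": 0, "z": 2.05, "jaw": 0.15}
    - {"wx": 0, "wy": 0, "wz": 0, "x": 0, "y": 0, "z": 2.1, "jaw": 0.15}
    - {"wx": 0, "wy": 0, "wz": 0, "x": 0, "y": 0, "z": 2.13, "jaw": 0.15}

```text
clock: 10.9
tcp_pos: [0.6533, 0.0166, 0.031]
eef_rot: [-180.0, 0.1, 180.0]
force: [1.1, 0.9, 0.7]
finger_gap: 0.0239
grasp_force: 20.0
```

jog_arm:
  targets:
    - {"wx": 0, "wy": 0, "wz": 0, "x": 0, "y": 0, "z": 0.01, "jaw": 0.15}
    - {"wx": 0, "wy": 0, "wz": 0, "x": 0, "y": 0, "z": 0.02, "jaw": 0.15}
    - {"wx": 0, "wy": 0, "wz": 0, "x": 0, "y": 0, "z": 0.02, "jaw": 0.15}
    - {"wx": 0, "wy": 0, "wz": 0, "x": 0, "y": 0, "z": 0.02, "jaw": 0.3}
    - {"wx": 0, "wy": 0, "wz": 0, "x": 0, "y": 0, "z": 0.02, "jaw": 0.45}
    - {"wx": 0, "wy": 0, "wz": 0, "x": 0, "y": 0, "z": 0.02, "jaw": 0.6}
    - {"wx": 0, "wy": 0, "wz": 0, "x": 0, "y": 0, "z": 0.02, "jaw": 0.6}
    - {"wx": 0, "wy": 0, "wz": 0, "x": 0, "y": 0, "z": -0.5, "jaw": 0.6}

```text
clock: 11.7
tcp_pos: [0.6508, 0.0165, 0.0434]
eef_rot: [-180.0, -0.3, -180.0]
force: [-0.2, -0.4, 0.2]
finger_gap: 0.0537
grasp_force: 0.0
```

jog_arm:
  targets:
    - {"wx": 0, "wy": 0, "wz": 0, "x": 0, "y": 0, "z": -1.3, "jaw": 0.6}
    - {"wx": 0, "wy": 0, "wz": 0, "x": 0.7, "y": -0.3, "z": -2.4, "jaw": 0.6}
    - {"wx": 0, "wy": 0, "wz": 0, "x": 2.0, "y": -1.1, "z": -2.5, "jaw": 0.6}
    - {"wx": 0, "wy": 0, "wz": 0, "x": 3.3, "y": -1.9, "z": -2.5, "jaw": 0.6}
    - {"wx": 0, "wy": 0, "wz": 0, "x": 4.6, "y": -2.7, "z": -2.5, "jaw": 0.6}
    - {"wx": 0, "wy": 0, "wz": 0, "x": 5.8, "y": -3.4, "z": -2.5, "jaw": 0.6}
    - {"wx": 0, "wy": 0, "wz": 0, "x": 6.63, "y": -3.86, "z": -2.5, "jaw": 0.6}
    - {"wx": 0, "wy": 0, "wz": 0, "x": 6.63, "y": -3.86, "z": -2.5, "jaw": 0.6}

```text
clock: 12.5
tcp_pos: [0.45, -0.1019, 0.1213]
eef_rot: [-179.9, -0.2, 179.7]
force: [-0.3, 0.4, -0.6]
finger_gap: 0.0558
grasp_force: 0.0
```

Run:
```python
from h import *
s=eyes.camera("side"); t=eyes.camera("top"); st=r.read_state(); print(st["tcp_pos"].round(4),st["force"].round(1))
cv2.imwrite("pics/s4.png",np.hstack([cv2.resize(s["pixels"][80:280,200:400,::-1],(400,400)),cv2.resize(t["pixels"][60:220,230:390,::-1],(400,400))]))
```

```text
[ 0.4549 -0.0994  0.1214] [ 0.  -0.1  0.5]
```

View pics/s4.png

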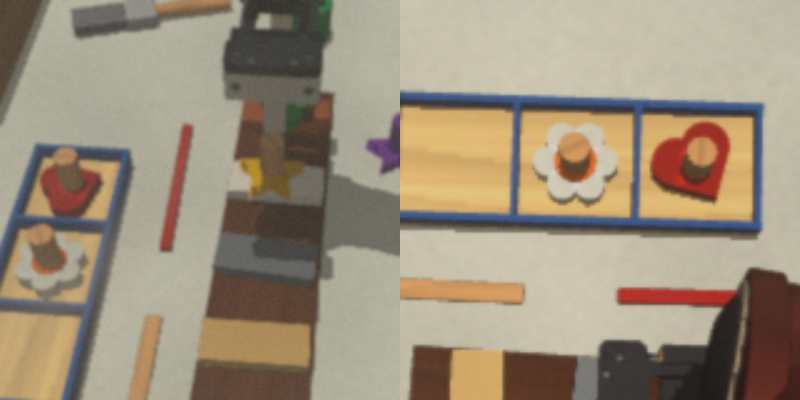

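The heart and flower are flat and centred, top crop (695,162) and (574,162). The gripper is over the yellow star, side crop (272,175). I'll grip it.

jog_arm:
  targets:
    - {"wx": 0, "wy": 0, "wz": 0, "x": 0, "y": 0, "z": 0.8, "jaw": 0.6}
    - {"wx": 0, "wy": 0, "wz": 0, "x": 0, "y": 0, "z": 1.7, "jaw": 0.6}
    - {"wx": 0, "wy": 0, "wz": 0, "x": 0, "y": 0, "z": 2.3, "jaw": 0.6}
    - {"wx": 0, "wy": 0, "wz": 0, "x": 0, "y": 0, "z": 2.47, "jaw": 0.6}
    - {"wx": 0, "wy": 0, "wz": 0, "x": 0, "y": 0, "z": 2.47, "jaw": 0.5}
    - {"wx": 0, "wy": 0, "wz": 0, "x": 0, "y": 0, "z": 2.47, "jaw": 0.3}
    - {"wx": 0, "wy": 0, "wz": 0, "x": 0, "y": 0, "z": 2.47, "jaw": 0.15}
    - {"wx": 0, "wy": 0, "wz": 0, "x": 0, "y": 0, "z": 2.47, "jaw": 0.15}

```text
clock: 13.4
tcp_pos: [0.4546, -0.0993, 0.047]
eef_rot: [-180.0, 0.1, 180.0]
force: [0.1, 0.3, 0.4]
finger_gap: 0.0285
grasp_force: 0.0
```

jog_arm:
  targets:
    - {"wx": 0, "wy": 0, "wz": 0, "x": 0, "y": 0, "z": 0, "jaw": 0.15}
    - {"wx": 0, "wy": 0, "wz": 0, "x": 0, "y": 0, "z": 0, "jaw": 0.15}
    - {"wx": 0, "wy": 0, "wz": 0, "x": 0, "y": 0, "z": 0, "jaw": 0.15}
    - {"wx": 0, "wy": 0, "wz": 0, "x": 0, "y": 0, "z": 0, "jaw": 0.15}
    - {"wx": 0, "wy": 0, "wz": 0, "x": 0, "y": 0, "z": -0.3, "jaw": 0.15}
    - {"wx": 0, "wy": 0, "wz": 0, "x": 0, "y": 0, "z": -1.0, "jaw": 0.15}
    - {"wx": 0, "wy": 0, "wz": 0, "x": 0, "y": 0, "z": -2.0, "jaw": 0.15}
    - {"wx": 0, "wy": 0, "wz": 0, "x": 0, "y": 0, "z": -3.0, "jaw": 0.15}

```text
clock: 14.2
tcp_pos: [0.4532, -0.0991, 0.1372]
eef_rot: [180.0, -0.1, 180.0]
force: [1.3, -0.4, -1.5]
finger_gap: 0.0236
grasp_force: 20.0
```

jog_arm:
  targets:
    - {"wx": 0, "wy": 0, "wz": 0, "x": -0.5, "y": 0.5, "z": 0, "jaw": 0.15}
    - {"wx": 0, "wy": 0, "wz": 0, "x": -1.5, "y": 1.6, "z": 0, "jaw": 0.15}
    - {"wx": 0, "wy": 0, "wz": 0, "x": -2.6, "y": 2.7, "z": 0, "jaw": 0.15}
    - {"wx": 0, "wy": 0, "wz": 0, "x": -3.7, "y": 3.9, "z": 0, "jaw": 0.15}
    - {"wx": 0, "wy": 0, "wz": 0, "x": -4.8, "y": 5.1, "z": 0, "jaw": 0.15}
    - {"wx": 0, "wy": 0, "wz": 0, "x": -5.8, "y": 6.2, "z": 0, "jaw": 0.15}
    - {"wx": 0, "wy": 0, "wz": 0, "x": -6.4, "y": 6.8, "z": 0.3, "jaw": 0.15}
    - {"wx": 0, "wy": 0, "wz": 0, "x": -6.63, "y": 7.03, "z": 0.9, "jaw": 0.15}

```text
clock: 15.0
tcp_pos: [0.655, 0.1162, 0.1101]
eef_rot: [179.8, 0.2, -179.8]
force: [1.0, -1.1, -1.6]
finger_gap: 0.0236
grasp_force: 20.0
```

jog_arm:
  targets:
    - {"wx": 0, "wy": 0, "wz": 0, "x": 0, "y": 0, "z": 0.4, "jaw": 0.15}
    - {"wx": 0, "wy": 0, "wz": 0, "x": 0, "y": 0, "z": 1.0, "jaw": 0.15}
    - {"wx": 0, "wy": 0, "wz": 0, "x": 0, "y": 0, "z": 1.7, "jaw": 0.15}
    - {"wx": 0, "wy": 0, "wz": 0, "x": 0, "y": 0, "z": 2.2, "jaw": 0.15}
    - {"wx": 0, "wy": 0, "wz": 0, "x": 0, "y": 0, "z": 2.45, "jaw": 0.15}
    - {"wx": 0, "wy": 0, "wz": 0, "x": 0, "y": 0, "z": 2.55, "jaw": 0.15}
    - {"wx": 0, "wy": 0, "wz": 0, "x": 0, "y": 0, "z": 2.6, "jaw": 0.15}
    - {"wx": 0, "wy": 0, "wz": 0, "x": 0, "y": 0, "z": 2.63, "jaw": 0.15}

```text
clock: 15.8
tcp_pos: [0.6534, 0.1117, 0.031]
eef_rot: [180.0, 0.1, 180.0]
force: [-0.3, 0.1, 0.2]
finger_gap: 0.0238
grasp_force: 20.0
```

jog_arm:
  targets:
    - {"wx": 0, "wy": 0, "wz": 0, "x": 0, "y": 0, "z": 0.01, "jaw": 0.15}
    - {"wx": 0, "wy": 0, "wz": 0, "x": 0, "y": 0, "z": 0.02, "jaw": 0.15}
    - {"wx": 0, "wy": 0, "wz": 0, "x": 0, "y": 0, "z": 0.02, "jaw": 0.15}
    - {"wx": 0, "wy": 0, "wz": 0, "x": 0, "y": 0, "z": 0.02, "jaw": 0.3}
    - {"wx": 0, "wy": 0, "wz": 0, "x": 0, "y": 0, "z": 0.02, "jaw": 0.45}
    - {"wx": 0, "wy": 0, "wz": 0, "x": 0, "y": 0, "z": 0.02, "jaw": 0.6}
    - {"wx": 0, "wy": 0, "wz": 0, "x": 0, "y": 0, "z": 0.02, "jaw": 0.6}
    - {"wx": 0, "wy": 0, "wz": 0, "x": 0, "y": 0, "z": -0.5, "jaw": 0.6}

```text
clock: 16.6
tcp_pos: [0.6507, 0.1114, 0.0433]
eef_rot: [-179.9, -0.3, -180.0]
force: [0.6, 0.3, -0.1]
finger_gap: 0.0537
grasp_force: 0.0
```

jog_arm:
  targets:
    - {"wx": 0, "wy": 0, "wz": 0, "x": 0, "y": 0, "z": -1.3, "jaw": 0.6}
    - {"wx": 0, "wy": 0, "wz": 0, "x": 0.5, "y": -0.5, "z": -2.4, "jaw": 0.6}
    - {"wx": 0, "wy": 0, "wz": 0, "x": 1.3, "y": -1.7, "z": -2.5, "jaw": 0.6}
    - {"wx": 0, "wy": 0, "wz": 0, "x": 2.1, "y": -2.9, "z": -2.5, "jaw": 0.6}
    - {"wx": 0, "wy": 0, "wz": 0, "x": 2.9, "y": -4.1, "z": -2.5, "jaw": 0.6}
    - {"wx": 0, "wy": 0, "wz": 0, "x": 3.7, "y": -5.3, "z": -2.5, "jaw": 0.6}
    - {"wx": 0, "wy": 0, "wz": 0, "x": 4.4, "y": -6.5, "z": -2.5, "jaw": 0.6}
    - {"wx": 0, "wy": 0, "wz": 0, "x": 5.1, "y": -7.7, "z": -2.5, "jaw": 0.6}

```text
clock: 17.4
tcp_pos: [0.4993, -0.1208, 0.1216]
eef_rot: [-180.0, 0.1, -180.0]
force: [0.6, -0.5, -0.6]
finger_gap: 0.0562
grasp_force: 0.0
```

jog_arm:
  targets:
    - {"wx": 0, "wy": 0, "wz": 0, "x": 0.7, "y": -1.1, "z": 0, "jaw": 0.6}
    - {"wx": 0, "wy": 0, "wz": 0, "x": 1.3, "y": -2.1, "z": 0, "jaw": 0.6}
    - {"wx": 0, "wy": 0, "wz": 0, "x": 1.77, "y": -2.75, "z": 0, "jaw": 0.6}
    - {"wx": 0, "wy": 0, "wz": 0, "x": 1.77, "y": -2.75, "z": 0, "jaw": 0.6}
    - {"wx": 0, "wy": 0, "wz": 0, "x": 1.77, "y": -2.75, "z": 0, "jaw": 0.6}
    - {"wx": 0, "wy": 0, "wz": 0, "x": 1.77, "y": -2.75, "z": 0.3, "jaw": 0.6}
    - {"wx": 0, "wy": 0, "wz": 0, "x": 1.77, "y": -2.75, "z": 0.6, "jaw": 0.6}
    - {"wx": 0, "wy": 0, "wz": 0, "x": 1.77, "y": -2.75, "z": 0.6, "jaw": 0.6}

```text
clock: 18.2
tcp_pos: [0.4463, -0.2002, 0.1007]
eef_rot: [179.9, -0.2, -179.9]
force: [1.1, -0.1, -0.2]
finger_gap: 0.0555
grasp_force: 0.0
```

Run:
```python
from h import *
s=eyes.camera("wrist"); t=eyes.camera("top"); st=r.read_state(); print(st["tcp_pos"].round(4),proj(s,[[.4466,-.2017,.081]])-[220,130])
cv2.imwrite("pics/s5.png",np.hstack([cv2.resize(s["pixels"][130:330,220:420,::-1],(400,400)),cv2.resize(t["pixels"][60:220,190:350,::-1],(400,400))]))
```

```text
[ 0.4467 -0.2009  0.1016] [[98.06983818 98.89017994]]
```

View pics/s5.png

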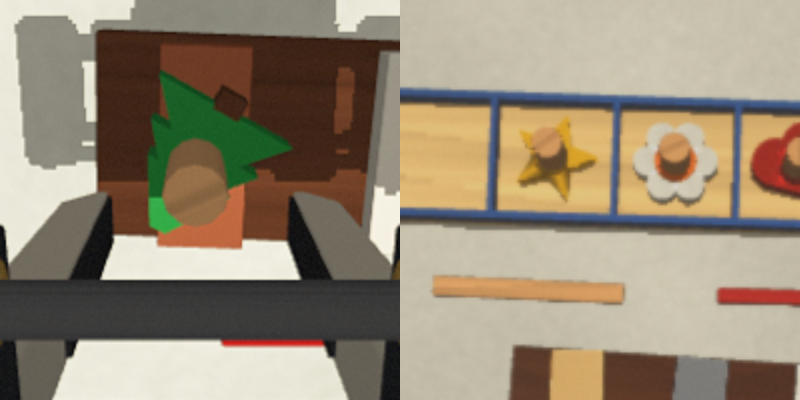

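The star is flat and centred at top crop (555,157). The tree's peg is between the fingers at crop (196,196), matching the prediction. I'll grip it.

jog_arm:
  targets:
    - {"wx": 0, "wy": 0, "wz": 0, "x": 0, "y": 0, "z": 0.6, "jaw": 0.6}
    - {"wx": 0, "wy": 0, "wz": 0, "x": 0, "y": 0, "z": 1.3, "jaw": 0.6}
    - {"wx": 0, "wy": 0, "wz": 0, "x": 0, "y": 0, "z": 1.75, "jaw": 0.6}
    - {"wx": 0, "wy": 0, "wz": 0, "x": 0, "y": 0, "z": 1.87, "jaw": 0.6}
    - {"wx": 0, "wy": 0, "wz": 0, "x": 0, "y": 0, "z": 1.87, "jaw": 0.5}
    - {"wx": 0, "wy": 0, "wz": 0, "x": 0, "y": 0, "z": 1.87, "jaw": 0.3}
    - {"wx": 0, "wy": 0, "wz": 0, "x": 0, "y": 0, "z": 1.87, "jaw": 0.15}
    - {"wx": 0, "wy": 0, "wz": 0, "x": 0, "y": 0, "z": 1.87, "jaw": 0.15}

```text
clock: 19.1
tcp_pos: [0.4471, -0.202, 0.0468]
eef_rot: [-180.0, 0.1, 180.0]
force: [0.4, 0.5, -0.4]
finger_gap: 0.0283
grasp_force: 0.0
```

jog_arm:
  targets:
    - {"wx": 0, "wy": 0, "wz": 0, "x": 0, "y": 0, "z": 0, "jaw": 0.15}
    - {"wx": 0, "wy": 0, "wz": 0, "x": 0, "y": 0, "z": 0, "jaw": 0.15}
    - {"wx": 0, "wy": 0, "wz": 0, "x": 0, "y": 0, "z": 0, "jaw": 0.15}
    - {"wx": 0, "wy": 0, "wz": 0, "x": 0, "y": 0, "z": 0, "jaw": 0.15}
    - {"wx": 0, "wy": 0, "wz": 0, "x": 0, "y": 0, "z": -0.3, "jaw": 0.15}
    - {"wx": 0, "wy": 0, "wz": 0, "x": 0, "y": 0, "z": -1.0, "jaw": 0.15}
    - {"wx": 0, "wy": 0, "wz": 0, "x": 0, "y": 0, "z": -2.0, "jaw": 0.15}
    - {"wx": 0, "wy": 0, "wz": 0, "x": 0, "y": 0, "z": -3.0, "jaw": 0.15}

```text
clock: 19.9
tcp_pos: [0.446, -0.2015, 0.137]
eef_rot: [180.0, -0.1, 180.0]
force: [1.0, -0.4, 0.1]
finger_gap: 0.0235
grasp_force: 20.0
```

jog_arm:
  targets:
    - {"wx": 0, "wy": 0, "wz": 0, "x": -0.4, "y": 0.7, "z": 0, "jaw": 0.15}
    - {"wx": 0, "wy": 0, "wz": 0, "x": -1.0, "y": 1.9, "z": 0, "jaw": 0.15}
    - {"wx": 0, "wy": 0, "wz": 0, "x": -1.6, "y": 3.1, "z": 0, "jaw": 0.15}
    - {"wx": 0, "wy": 0, "wz": 0, "x": -2.2, "y": 4.3, "z": 0, "jaw": 0.15}
    - {"wx": 0, "wy": 0, "wz": 0, "x": -2.8, "y": 5.5, "z": 0, "jaw": 0.15}
    - {"wx": 0, "wy": 0, "wz": 0, "x": -3.4, "y": 6.7, "z": 0, "jaw": 0.15}
    - {"wx": 0, "wy": 0, "wz": 0, "x": -4.0, "y": 7.9, "z": 0, "jaw": 0.15}
    - {"wx": 0, "wy": 0, "wz": 0, "x": -4.6, "y": 9.1, "z": 0, "jaw": 0.15}

```text
clock: 20.7
tcp_pos: [0.5848, 0.0727, 0.1362]
eef_rot: [-180.0, -0.0, -180.0]
force: [0.4, -0.1, -0.2]
finger_gap: 0.0237
grasp_force: 20.0
```

jog_arm:
  targets:
    - {"wx": 0, "wy": 0, "wz": 0, "x": -0.6, "y": 1.2, "z": 0, "jaw": 0.15}
    - {"wx": 0, "wy": 0, "wz": 0, "x": -1.2, "y": 2.4, "z": 0, "jaw": 0.15}
    - {"wx": 0, "wy": 0, "wz": 0, "x": -1.7, "y": 3.5, "z": 0, "jaw": 0.15}
    - {"wx": 0, "wy": 0, "wz": 0, "x": -2.1, "y": 4.2, "z": 0, "jaw": 0.15}
    - {"wx": 0, "wy": 0, "wz": 0, "x": -2.27, "y": 4.51, "z": 0, "jaw": 0.15}
    - {"wx": 0, "wy": 0, "wz": 0, "x": -2.27, "y": 4.51, "z": 0.2, "jaw": 0.15}
    - {"wx": 0, "wy": 0, "wz": 0, "x": -2.27, "y": 4.51, "z": 0.5, "jaw": 0.15}
    - {"wx": 0, "wy": 0, "wz": 0, "x": -2.27, "y": 4.51, "z": 0.9, "jaw": 0.15}

```text
clock: 21.5
tcp_pos: [0.6527, 0.2038, 0.1086]
eef_rot: [-179.9, -0.0, 179.8]
force: [-0.2, -0.2, -1.3]
finger_gap: 0.0237
grasp_force: 20.0
```

jog_arm:
  targets:
    - {"wx": 0, "wy": 0, "wz": 0, "x": 0, "y": 0, "z": 0.5, "jaw": 0.15}
    - {"wx": 0, "wy": 0, "wz": 0, "x": 0, "y": 0, "z": 1.1, "jaw": 0.15}
    - {"wx": 0, "wy": 0, "wz": 0, "x": 0, "y": 0, "z": 1.7, "jaw": 0.15}
    - {"wx": 0, "wy": 0, "wz": 0, "x": 0, "y": 0, "z": 2.2, "jaw": 0.15}
    - {"wx": 0, "wy": 0, "wz": 0, "x": 0, "y": 0, "z": 2.45, "jaw": 0.15}
    - {"wx": 0, "wy": 0, "wz": 0, "x": 0, "y": 0, "z": 2.55, "jaw": 0.15}
    - {"wx": 0, "wy": 0, "wz": 0, "x": 0, "y": 0, "z": 2.6, "jaw": 0.15}
    - {"wx": 0, "wy": 0, "wz": 0, "x": 0, "y": 0, "z": 2.63, "jaw": 0.15}

```text
clock: 22.3
tcp_pos: [0.6534, 0.2067, 0.0309]
eef_rot: [180.0, 0.1, 180.0]
force: [-1.1, 0.4, -0.0]
finger_gap: 0.0233
grasp_force: 20.0
```

jog_arm:
  targets:
    - {"wx": 0, "wy": 0, "wz": 0, "x": 0, "y": 0, "z": 0.01, "jaw": 0.15}
    - {"wx": 0, "wy": 0, "wz": 0, "x": 0, "y": 0, "z": 0.02, "jaw": 0.15}
    - {"wx": 0, "wy": 0, "wz": 0, "x": 0, "y": 0, "z": 0.02, "jaw": 0.15}
    - {"wx": 0, "wy": 0, "wz": 0, "x": 0, "y": 0, "z": 0.02, "jaw": 0.3}
    - {"wx": 0, "wy": 0, "wz": 0, "x": 0, "y": 0, "z": 0.02, "jaw": 0.45}
    - {"wx": 0, "wy": 0, "wz": 0, "x": 0, "y": 0, "z": 0.02, "jaw": 0.6}
    - {"wx": 0, "wy": 0, "wz": 0, "x": 0, "y": 0, "z": 0.02, "jaw": 0.6}
    - {"wx": 0, "wy": 0, "wz": 0, "x": 0, "y": 0, "z": -0.5, "jaw": 0.6}

```text
clock: 23.1
tcp_pos: [0.6507, 0.2059, 0.0432]
eef_rot: [-179.9, -0.3, -180.0]
force: [-0.7, 0.2, -0.4]
finger_gap: 0.0537
grasp_force: 0.0
```

jog_arm:
  targets:
    - {"wx": 0, "wy": 0, "wz": 0, "x": 0, "y": 0, "z": -1.0, "jaw": 0.6}
    - {"wx": 0, "wy": 0, "wz": 0, "x": 0, "y": 0, "z": -2.2, "jaw": 0.6}
    - {"wx": 0, "wy": 0, "wz": 0, "x": 0, "y": 0, "z": -3.5, "jaw": 0.6}
    - {"wx": 0, "wy": 0, "wz": 0, "x": 1.2, "y": 0, "z": -4.0, "jaw": 0.6}
    - {"wx": 0, "wy": 0, "wz": 0, "x": 2.5, "y": 0, "z": -4.0, "jaw": 0.6}
    - {"wx": 0, "wy": 0, "wz": 0, "x": 3.8, "y": 0, "z": -4.0, "jaw": 0.6}
    - {"wx": 0, "wy": 0, "wz": 0, "x": 5.0, "y": 0, "z": -4.0, "jaw": 0.6}
    - {"wx": 0, "wy": 0, "wz": 0, "x": 5.5, "y": 0, "z": -4.0, "jaw": 0.6}

```text
clock: 23.9
tcp_pos: [0.4843, 0.2069, 0.1666]
eef_rot: [180.0, -0.1, -179.9]
force: [1.2, 1.1, -0.1]
finger_gap: 0.0554
grasp_force: 0.0
```

Run:
```python
from h import *
s=eyes.camera("side"); t=eyes.camera("top"); st=r.read_state(); print(st["clock"],st["tcp_pos"].round(4),st["force"].round(1))
cv2.imwrite("pics/s6.png",np.vstack([cv2.resize(t["pixels"][85:165,165:385,::-1],(770,280)),cv2.resize(s["pixels"][140:360,120:480,::-1],(770,310))[:, :770]]))
```

```text
24.0 [0.4858 0.2071 0.1667] [0.  1.  0.1]
```

View pics/s6.png

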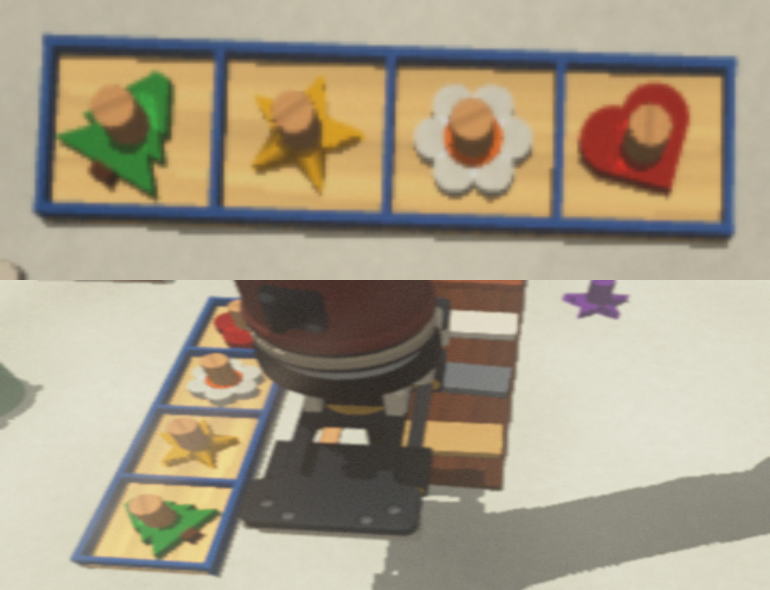

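The tray from left to right holds tree (118,130), star (305,135), flower (472,138) and heart (640,138). All lie flat and centred, and the gripper is clear, so I'm handing in.

```bash
python3 -c "
from rig import workorder
print(workorder.job_done())"
```

```text
the job is handed in; nothing more can be done
None
```

The four coat pegs are in the packing tray in reversed order (tree, star, flower, heart from left to right), each flat and centred in its bay with the peg up, let go, and handed in at about 24 s of the 86 s allowed.

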